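# Refit the drive sprocket of a garage-door opener

## Task

Refit the garage-door opener's drive sprocket: set the larger of the two sprockets on the upright output shaft and turn it under light pressure until the splines engage and it drops fully home on the bearing flange. Then secure it by pushing the horseshoe clip sideways, fully home, into the groove of the shaft just above the sprocket's collar, and let go of everything. Leave the smaller sprocket where it lies.

Things in the scene. Friction and masses are not known exactly. Their poses are not given: they have to be found in the camera images.
- opener: power head of a garage-door opener, cover off, fixed to the bench: grey housing with a bright deck plate 186 x 146 mm, 70 mm high. Origin at the centre of its underside, x to the rear, where transformer, capacitor and board stand on the deck (up to 26 mm high, over 60 mm from the shaft axis), z up. The upright steel output shaft is at local x = -42 mm. A lamp hangs low behind the opener.
- seat (a point): centre of the top face of the bearing flange (48 mm across, 80 mm above the bench), on the shaft axis; axes as the opener's. The shaft rises from here: six straight splines, then a plain core, then the clip groove and a head; its tip is 50 mm above this point. A seated sprocket has its origin here.
- spline_top (a point): point on the shaft axis at the top ends of the six splines, 14 mm above the flange; axes as the opener's. Splines 5 mm wide, out to 17 mm radius, down to the flange; above them a plain core of 22 mm diameter. The shaft stands at any angle, which is not measured. It can be turned, stiffly (0.45 N m of drag): a sprocket pressed on it with over about 30 N drags it along.
- groove (a point): point on the shaft axis at the foot of the clip groove, 31 mm above the flange (a seated collar's top is 1 mm lower). Groove: neck of 16 mm diameter, 9 mm high. Above it the head, 22 mm in diameter and 10 mm high, its top 6 mm tapered to 13 mm diameter; the head is too wide to pass the clip's slot, so the clip must come from the side, from any direction.
- sprocket_large: the larger sprocket, loose, 0.2 to 0.32 kg: dark toothed disc, 20 teeth, 89 mm over the tips, 6 mm thick, at the foot of a bright hexagonal collar 40 mm across flats and 30 mm high over all. Origin at the centre of its underside, z up along the bore. Flats of the collar face local x and every 60 degrees from it; grip across two opposite flats, above the disc.
- bore (a point): centre of the collar's top, 30 mm above the large sprocket's underside. Bore: six straight inward teeth 5.5 mm wide, one at each flat, full height, clear circle 24.4 mm (slides over head and core with 1.2 mm radial play). Out of step it rests on the spline tops, 14 mm above home; within about 5 degrees of being in step (repeats every 60 degrees) it drops to the flange.
- sprocket_small: the smaller sprocket, 14 teeth, 66 mm over the tips, otherwise alike, loose; not wanted here. Origin at the centre of its underside.
- clip: horseshoe retaining clip, loose, 60 g: flat dark steel U, 4 mm thick, 44 mm wide, upright black grip at its closed end. Origin at the underside, at the point that is on the shaft axis when home; local x points out of the open end. Slot 18.4 mm wide, its end 10 mm behind the origin, its mouth flared from 11 to 21 mm in front. Home: flat on the seated collar's top, round the neck, under the head.
- clip_grip (a point): centre of the top of the clip's black grip, 32 mm behind the clip's origin and 36 mm above its underside; axes as the clip's. The grip is 18 mm long (x), 14 mm wide (y), upright; pinch it across its width (y).
Things that resemble listed ones, but are neither listed nor needed, are in the scene too. What is shaped like the clip but green, orange or turquoise is not meant.

How it is judged:
By the outcome, as a careful person would: the job done as asked, in the order asked, and still so for the second after the job is handed in, with the robot touching nothing.
It also fails if it takes over 61 s, if anything falls off the work surface, if the arm or the gripper's body presses on something with over 40 N, if the wrist force passes 120 N, or if a joint passes its speed limit or range.

## Robot

A 7-joint arm with a two-finger parallel gripper is mounted at the origin on a cart in front of the work surface, level with it; the furniture and walls round the work are solid. World frame = base frame: x ahead of the robot, y to its left, z up, the work surface at z = 0. Lengths are in m, angles in rad, forces in N, time in s.
With the tool pointing down it reaches from about 0.4 to 0.85 m from the base axis. Payload 4.5 kg.
Tool frame: the origin (TCP) lies midway between the tips of the shut fingers; the grasp point (between the pads) lies 19 mm behind it; z points along the fingers, y is the line along which they close (so a half turn about z gives the same grasp; the last joint's range is limited). The gripper opens to 88 mm and grips with 3 to 60 N. Pads are 18 mm wide; open, the fingers measure 123 mm over their backs; the gripper's body (75 mm by 187 mm) begins 45 mm behind the grasp point.
Start: joints at [1.335, 0.689, -0.195, 1.565, 0.157, 0.902, -0.215], TCP at [0.167, -0.602, 0.239] pointing down, gripper open.
Joint ranges: [-3.01, 3.01], [-0.46, 2.08], [-1.47, 1.51], [0.13, 2.56], [-1, 4.14], [0.04, 2.09], [-2.66, 2.66]. Speed limits (rad/s): [2.57, 2.57, 3.14, 3.14, 3.14, 3.14, 3.14].

## Interface

Orientations are given as a unit quaternion [x, y, z, w].
In Python, from plant import r gives the robot as it stands.
- The arm moves only by the tool carry_out, never from a script. Its argument "plan" is a list of rows, each an object with "rot": the turn, a rotation vector about the tool's x, y, z in rad, a list of three; "xyz": the shift along the tool's x, y, z in m, a list of three; "grip": the closure in counts, from 0 (fully open) to 255 (shut). In form: [{"rot": [wx, wy, wz], "xyz": [dx, dy, dz], "grip": grip}, ...]. A call has 1 to 8 rows; each row is the pose to reach, as a shift and turn from the pose commanded when the call began, along the tool's axes at that moment; what a row does not reach only later rows make up. A row lasts 1/12 s, in which the tool goes at most 41.7 mm and 7.16 degrees, less where a joint would pass 70% of its speed; a pose out of reach is approached as far as the arm can. A call with a gripper value outside its range is refused whole. The fingers move at their own pace and stop on an object; "squeeze" is the grip in N (left out, the last holds). Time passes only in rows, so rows that repeat a pose let the fingers close. It gives the time, the measured TCP pose, the force, the opening and the grip force at its end, in the units of the state.
- r.get_state(): the state, without advancing time (a new reading comes with each control period).
- r.snapshot(name): name is "scene" or "top" or "wrist"; returns the picture (400x640x3 uint8, red, green, blue); there is no depth.
- r.camera_params(name): a dict with "fx", "fy", "cx", "cy" (pixels), "position" and "attitude" of the camera in the world; the wrist camera has in their place "hand_eye" (4x4, takes a point from camera to tool coordinates, whose origin is the TCP and whose axes are the flange's). Camera axes: x right, y down, z forward; pixel columns grow to the right and rows downward; lengths in m; the calibration is good to about 2 mm. A picture is of the moment at which its call begins: read the wrist's pose just before it. camera_params takes no time and is no camera call.
- r.finish_job(): hands the job in; it is judged then, once.
The state is a dict: "clock": time; "q": joint angles; "qd": joint speeds; "joint_torque": joint torques, N m; "tool_pos": TCP position; "eef_rot": TCP orientation; "contact_force": force on the tool from outside, world axes, zero at the start; "moment": the same for the moment, N m; "opening": opening from 0.0 (shut) to 1.0 (fully open); "finger_force": force on a finger pad.
Only numpy, scipy, OpenCV 4.12 (cv2) and the standard library are available. Lean on these libraries where they do the work, as an engineer would, in place of code of your own. Each camera call takes 0.05 s, during which the arm holds its last target. There are 200 camera calls.

## Working session

There is one attempt and no reset: what is moved stays moved. The work goes in short steps, Python scripts to look and compute and a tool call to move; the robot and the scene stay as the last step left them, time stands still between calls to the robot, and variables do not carry over. Pictures are saved under pics/ and viewed, at most 10 in all, crops included, and the job is handed in when it is done.

Besides the shell and the picture viewer there is one more tool, called as name(argument=value, ...), one argument or row to a line, values as JSON. carry_out: Moves the arm, as the interface text tells. Its arguments: {"type":"object","properties":{"plan":{"type":"array"},"squeeze":{"type":"number"}},"required":["plan"]}

```bash
ls; mkdir -p pics
python3 - <<'E'
from plant import r
import cv2,numpy as np
a=r.snapshot("scene");b=r.snapshot("top")
cv2.imwrite("pics/s.png",a[:,:,::-1]);cv2.imwrite("pics/t.png",b[:,:,::-1])
for n in("scene","top","wrist"):print(r.camera_params(n))
print(r.get_state())
E
```

```text
pics
{'fx': 444.47661930086014, 'fy': 444.47661930086014, 'cx': 318.8975500942984, 'cy': 198.73258003657605, 'position': array([-0.00275977,  0.85192819,  0.97931668]), 'attitude': array([-0.24092939,  0.88104708, -0.39284452,  0.10668767])}
{'fx': 408.63057635453083, 'fy': 408.63057635453083, 'cx': 317.1827709746298, 'cy': 200.22108321340937, 'position': array([0.31033528, 0.04056082, 1.42469741]), 'attitude': array([-0.70443245,  0.7059974 , -0.05966652,  0.04221963])}
{'fx': 345.16718938010547, 'fy': 345.16718938010547, 'cx': 314.82399233880363, 'cy': 194.53027053040205, 'hand_eye': array([[-5.24830595e-04, -9.62157827e-01, -2.72492277e-01,
         7.00432534e-02],
       [ 9.99999751e-01, -6.33685041e-04,  3.11475095e-04,
        -1.05960301e-04],
       [-4.72362480e-04, -2.72492046e-01,  9.62157919e-01,
        -1.45786161e-01],
       [ 0.00000000e+00,  0.00000000e+00,  0.00000000e+00,
         1.00000000e+00]])}
{'clock': 0.1, 'q': array([ 1.33479773,  0.68989222, -0.19450034,  1.56620553,  0.15728428,
        0.90253043, -0.21509566]), 'qd': array([-1.16751567e-03, -1.25247344e-03,  4.94453393e-04, -4.61713096e-04,
       -5.65317013e-04,  2.01403489e-05,  2.38179420e-04]), 'joint_torque': array([-3.88280270e-03, -5.28500497e+01, -1.27150308e+00, -1.53838742e+01,
       -5.24711993e-02,  1.99700480e-03,  6.56470479e-05]), 'tool_pos': array([ 0.16638627, -0.60186376,  0.23800386]), 'eef_rot': array([ 9.90911085e-01,  1.34515957e-01, -1.72122595e-04, -8.05735117e-04]), 'contact_force': array([ 0.2719194 , -0.39285914, -0.04742325]), 'moment': array([ 0.03407498, -0.03390891, -0.07205485]), 'finger_force': 0.0, 'opening': 1.0013262033610006}
```

View pics/t.png

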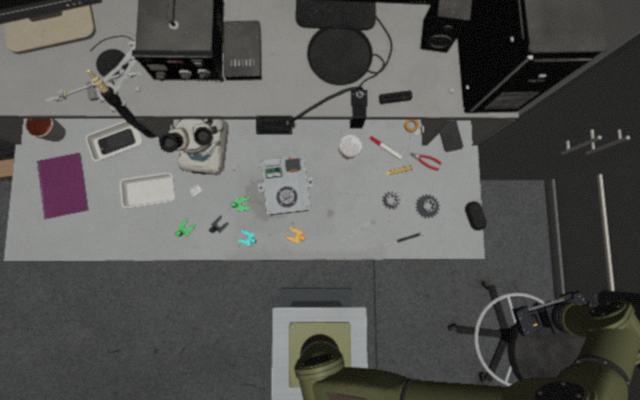

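View pics/s.png

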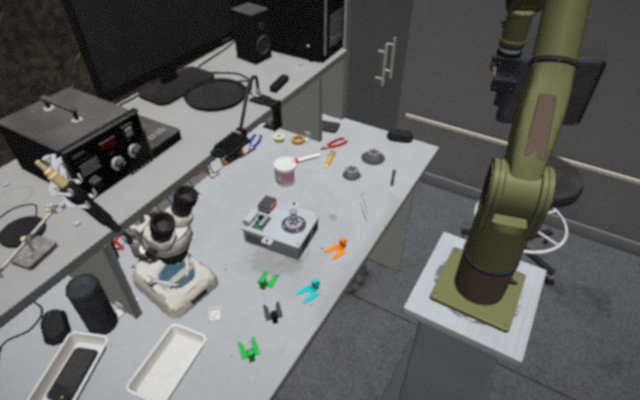

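The top view shows the opener at (286,187), with the shaft at about (287,197). The large sprocket is at (428,206), the small one at (391,200), and the black clip at (217,225). The coloured lookalikes are at (185,229), (240,204), (248,238) and (296,236).

```bash
cat > h.py <<'E'
from plant import r
import cv2,numpy as np
from scipy.spatial.transform import Rotation as R
def cam(n,st=None):
    p=r.camera_params(n)
    if n=="wrist":
        st=st or r.get_state(); T=np.eye(4);T[:3,:3]=R.from_quat(st["eef_rot"]).as_matrix();T[:3,3]=st["tool_pos"]
        T=T@p["hand_eye"];return p,T[:3,:3],T[:3,3]
    return p,R.from_quat(p["attitude"]).as_matrix(),np.array(p["position"])
def p2w(n,u,v,z,st=None):
    p,A,t=cam(n,st); d=A@np.array([(u-p["cx"])/p["fx"],(v-p["cy"])/p["fy"],1]); return t+d*(z-t[2])/d[2]
def w2p(n,X,st=None):
    p,A,t=cam(n,st); c=A.T@(np.array(X)-t); return np.array([p["cx"]+p["fx"]*c[0]/c[2],p["cy"]+p["fy"]*c[1]/c[2]])
def yaw(st): 
    x=R.from_quat(st["eef_rot"]).as_matrix()[:,0]; return np.arctan2(x[1],x[0])
def go(X,yw,st=None):
    "shift and rotvec in tool axes to TCP at X, pointing down, tool x at yaw yw"
    st=st or r.get_state(); A=R.from_quat(st["eef_rot"])
    B=R.from_matrix(np.array([[np.cos(yw),np.sin(yw),0],[np.sin(yw),-np.cos(yw),0],[0,0,-1]]).T.reshape(3,3).T)
    print("xyz",np.round(A.inv().apply(np.array(X)-st["tool_pos"]),4),"rot",np.round((A.inv()*B).as_rotvec(),3))
E
python3 - <<'E'
from h import *
for n,u,v,z in (("large",428,206,.02),("small",391,200,.02),("shaft",287,197,.125),("clip",217,225,.01)):print(n,p2w("top",u,v,z).round(3))
st=r.get_state();print(np.degrees(yaw(st)))
X=p2w("top",428,206,.02); X[2]=.2; go(X,yaw(st))
b=cv2.imread("pics/t.png")
c=np.hstack([cv2.resize(b[150:260,165:315],None,fx=2.6,fy=2.6,interpolation=2),cv2.resize(b[150:260,360:510],None,fx=2.6,fy=2.6,interpolation=2)]);cv2.imwrite("pics/c.png",c)
E
```

```text
large [ 0.494 -0.381  0.02 ]
small [ 0.515 -0.252  0.02 ]
shaft [0.51  0.105 0.125]
clip [0.43  0.351 0.01 ]
15.461273058958675
xyz [ 0.3743 -0.1251  0.0382] rot [-0.002  0.    -0.   ]
```

View pics/c.png

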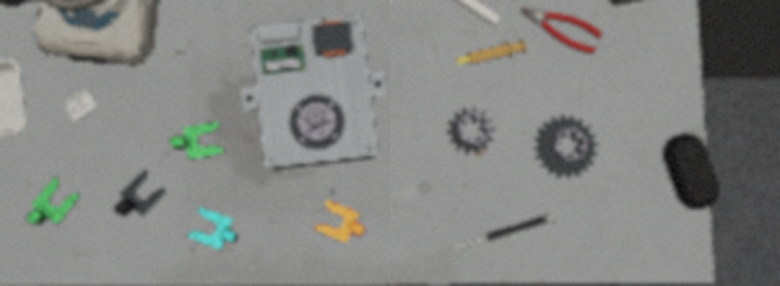

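The crop confirms the black clip, with its grip at lower left and its mouth toward the upper right. The large sprocket is the right-hand one. I'm moving above it.

carry_out(
  plan=[
    {"rot": [0,0,0],"xyz": [0.037,-0.0125,0.004],"grip": 0},
    {"rot": [0,0,0],"xyz": [0.075,-0.025,0.008],"grip": 0},
    {"rot": [0,0,0],"xyz": [0.112,-0.0375,0.012],"grip": 0},
    {"rot": [0,0,0],"xyz": [0.15,-0.05,0.016],"grip": 0},
    {"rot": [0,0,0],"xyz": [0.187,-0.0625,0.02],"grip": 0},
    {"rot": [0,0,0],"xyz": [0.225,-0.075,0.024],"grip": 0},
    {"rot": [0,0,0],"xyz": [0.262,-0.0875,0.028],"grip": 0},
    {"rot": [0,0,0],"xyz": [0.3,-0.1,0.032],"grip": 0},
  ],
)

```text
clock: 0.77
tool_pos: [0.43, -0.4247, 0.2062]
eef_rot: [0.991, 0.134, -0.0, -0.0]
contact_force: [1.0, -0.6, 0.3]
opening: 0.999
finger_force: 0.0
```

carry_out(
  plan=[
    {"rot": [0,0,0],"xyz": [0.037,-0.0125,0.004],"grip": 0},
    {"rot": [0,0,0],"xyz": [0.074,-0.025,0.006],"grip": 0},
    {"rot": [0,0,0],"xyz": [0.074,-0.025,0.006],"grip": 0},
    {"rot": [0,0,0],"xyz": [0.074,-0.025,0.006],"grip": 0},
  ],
)

```text
clock: 1.1
tool_pos: [0.4963, -0.379, 0.2]
eef_rot: [0.99, 0.138, 0.0, -0.001]
contact_force: [-1.2, -0.5, 0.1]
opening: 1.0
finger_force: 0.0
```

Run:
```python
from h import *
st=r.get_state();a=r.snapshot("wrist")
cv2.imwrite("pics/w1.png",a[:,:,::-1]);print(st["tool_pos"],st["eef_rot"],st["clock"],np.degrees(yaw(st)),st["q"])
print(w2p("wrist",[.494,-.381,.03],st))
import pickle;pickle.dump(st,open("st1.pkl","wb"))
```

```text
[ 0.49626826 -0.37902112  0.20004284] [ 9.90490391e-01  1.37578120e-01  3.71576779e-04 -9.52761251e-04] 1.1 15.815410482869536 [ 0.65676446  0.73183989 -0.13975883  1.60755141  0.12598552  0.81168712
 -0.82928963]
[316.51352117 177.59322166]
```

View pics/w1.png

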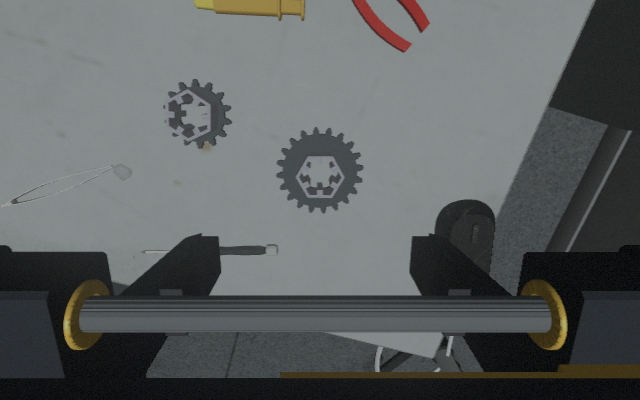

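The wrist view shows the large sprocket with its disc at (320,170). Its collar top is at (320,177), with hex corners to the left and right. I'll fit the hexagon.

```bash
cat >> h.py <<'E'
def hexfit(g,st,c0,z,af=.02,box=30):
    "segment bright collar near pixel c0; world centre and flat angle (mod 60, deg)"
    u,v=map(int,c0); s=g[v-box:v+box,u-box:u+box]; 
    t,m=cv2.threshold(s,0,255,cv2.THRESH_OTSU)
    cs,_=cv2.findContours(m,cv2.RETR_EXTERNAL,cv2.CHAIN_APPROX_NONE)
    c=max(cs,key=lambda k:cv2.contourArea(k)); h=cv2.convexHull(c)[:,0,:]+[u-box,v-box]
    P=np.array([p2w("wrist",a,b,z,st)[:2] for a,b in h]);
    best=None
    from scipy.optimize import minimize
    C=np.array([p2w("wrist",a,b,z,st)[:2] for a,b in (c[:,0,:]+[u-box,v-box])])
    def f(x):
        k=x[2]+np.arange(6)*np.pi/3; d=((C-x[:2])@np.array([np.cos(k),np.sin(k)])).max(1); return np.sum(np.minimum(abs(d-af),.004)**1)
    for a0 in range(0,60,6):
        x=minimize(f,[*P.mean(0),np.radians(a0)],method="Nelder-Mead",options=dict(xatol=1e-5,fatol=1e-6,initial_simplex=[[*P.mean(0),np.radians(a0)],[P.mean(0)[0]+.003,P.mean(0)[1],np.radians(a0)],[P.mean(0)[0],P.mean(0)[1]+.003,np.radians(a0)],[*P.mean(0),np.radians(a0+5)]]))
        if best is None or x.fun<best.fun: best=x
    print("hex",best.x[:2].round(4),"flat deg",np.degrees(best.x[2])%60,"err mm",1e3*best.fun/len(C),"area",cv2.contourArea(c))
    return best.x
E
python3 - <<'E'
from h import *
import pickle;st=pickle.load(open("st1.pkl","rb"))
g=cv2.imread("pics/w1.png",0)
x=hexfit(g,st,(320,177),.03)
# disc by dark threshold
d=(g[120:225,265:375]<75).astype(np.uint8); n,l,s,c=cv2.connectedComponentsWithStats(d); i=1+s[1:,4].argmax()
h=cv2.convexHull(np.argwhere(l==i)[:,::-1].astype(np.int32)); (u,v),rad=cv2.minEnclosingCircle(h); print(u+265,v+120,rad,p2w("wrist",u+265,v+120,.006,st).round(4))
for k in range(6):
  a=(np.degrees(x[2])+60*k)
  # tool y axis dir = yaw-90
  y=(a+90+180)%360-180
  if abs(y-46)<31: print(y); go([x[0],x[1],.009],np.radians(y),st)
E
```

```text
hex [ 0.4954 -0.3837] flat deg 15.248202749860377 err mm 0.34206548230858536 area 1487.5
319.58239364624023 169.84647750854492 42.893211364746094 [ 0.4972 -0.3834  0.006 ]
45.24820274986041
xyz [-0.0022  0.0046  0.191 ] rot [-0.001 -0.001 -0.514]
```

Hex centre and disc centre agree within 2 mm. I'll turn −0.515 rad, descend and grasp.

carry_out(
  plan=[
    {"rot": [0,0,-0.11],"xyz": [-0.001,0.003,0.03],"grip": 0},
    {"rot": [0,0,-0.22],"xyz": [-0.0015,0.0045,0.06],"grip": 0},
    {"rot": [0,0,-0.33],"xyz": [-0.0015,0.0045,0.09],"grip": 0},
    {"rot": [0,0,-0.43],"xyz": [-0.0015,0.0045,0.12],"grip": 0},
    {"rot": [0,0,-0.515],"xyz": [-0.0015,0.0045,0.15],"grip": 0},
    {"rot": [0,0,-0.515],"xyz": [-0.0015,0.0045,0.175],"grip": 0},
    {"rot": [0,0,-0.515],"xyz": [-0.0015,0.0045,0.19],"grip": 0},
    {"rot": [0,0,-0.515],"xyz": [-0.0015,0.0045,0.19],"grip": 0},
  ],
)

```text
clock: 1.82
tool_pos: [0.4898, -0.3873, 0.0076]
eef_rot: [0.925, 0.381, -0.002, -0.002]
contact_force: [-0.4, -0.4, 0.2]
opening: 1.0
finger_force: 0.0
```

carry_out(
  plan=[
    {"rot": [0,0,0],"xyz": [0,0,0],"grip": 255},
    {"rot": [0,0,0],"xyz": [0,0,0],"grip": 255},
    {"rot": [0,0,0],"xyz": [0,0,0],"grip": 255},
    {"rot": [0,0,0],"xyz": [0,0,0],"grip": 255},
    {"rot": [0,0,0],"xyz": [0,0,0],"grip": 255},
    {"rot": [0,0,0],"xyz": [0,0,0],"grip": 255},
    {"rot": [0,0,0],"xyz": [0,0,0],"grip": 255},
    {"rot": [0,0,0],"xyz": [0,0,0],"grip": 255},
  ],
  squeeze=25,
)

```text
clock: 2.48
tool_pos: [0.4935, -0.3869, 0.011]
eef_rot: [0.924, 0.382, -0.0, -0.0]
contact_force: [-1.6, 0.5, 3.8]
opening: 0.456
finger_force: 25.0
```

Opening of 40 mm means the collar is held. Now I'll lift and carry it to a standoff from the shaft.

carry_out(
  plan=[
    {"rot": [0,0,0],"xyz": [0,0,-0.03],"grip": 255},
    {"rot": [0,0,0],"xyz": [0,0,-0.07],"grip": 255},
    {"rot": [0,0,0],"xyz": [0,0,-0.11],"grip": 255},
    {"rot": [0,0,0],"xyz": [0.015,-0.019,-0.143],"grip": 255},
    {"rot": [0,0,0],"xyz": [0.034,-0.042,-0.17],"grip": 255},
    {"rot": [0,0,0],"xyz": [0.054,-0.067,-0.195],"grip": 255},
    {"rot": [0,0,0],"xyz": [0.075,-0.094,-0.215],"grip": 255},
    {"rot": [0,0,0],"xyz": [0.097,-0.121,-0.23],"grip": 255},
  ],
)

```text
clock: 3.15
tool_pos: [0.4762, -0.2317, 0.2422]
eef_rot: [0.924, 0.382, 0.0, 0.001]
contact_force: [1.1, 0.6, -2.4]
opening: 0.453
finger_force: 25.0
```

carry_out(
  plan=[
    {"rot": [0,0,0],"xyz": [0.024,-0.03,-0.002],"grip": 255},
    {"rot": [0,0,0],"xyz": [0.048,-0.06,-0.005],"grip": 255},
    {"rot": [0,0,0],"xyz": [0.072,-0.09,-0.007],"grip": 255},
    {"rot": [0,0,0],"xyz": [0.096,-0.12,-0.01],"grip": 255},
    {"rot": [0,0,0],"xyz": [0.12,-0.15,-0.01],"grip": 255},
    {"rot": [0,0,0],"xyz": [0.144,-0.18,-0.01],"grip": 255},
    {"rot": [0,0,0],"xyz": [0.165,-0.207,-0.01],"grip": 255},
    {"rot": [0,0,0],"xyz": [0.173,-0.215,-0.01],"grip": 255},
  ],
)

```text
clock: 3.82
tool_pos: [0.4456, 0.0476, 0.2508]
eef_rot: [0.922, 0.386, 0.0, -0.002]
contact_force: [0.3, -0.8, -3.0]
opening: 0.452
finger_force: 25.0
```

carry_out(
  plan=[
    {"rot": [0,0,0],"xyz": [0,0,0],"grip": 255},
    {"rot": [0,0,0],"xyz": [0,0,0],"grip": 255},
  ],
)

```text
clock: 3.98
tool_pos: [0.4466, 0.0417, 0.2505]
eef_rot: [0.924, 0.383, -0.001, 0.0]
contact_force: [0.7, -0.1, -2.6]
opening: 0.455
finger_force: 25.0
```

Run:
```python
from h import *
st=r.get_state();a=r.snapshot("wrist")
cv2.imwrite("pics/w2.png",a[:,:,::-1]);print(st["tool_pos"],st["eef_rot"],st["clock"],np.degrees(yaw(st)),st["q"])
print(w2p("wrist",[.51,.105,.13],st))
import pickle;pickle.dump(st,open("st2.pkl","wb"))
```

```text
[0.44664931 0.04171168 0.25050124] [ 9.23641522e-01  3.83257133e-01 -5.28307909e-04  1.69350811e-04] 3.9833 45.07117724672984 [-0.00269395  0.45530091 -0.28465058  2.05539223  0.2041037   0.65804681
 -1.20627756]
[315.00700042  68.66576571]
```

View pics/w2.png

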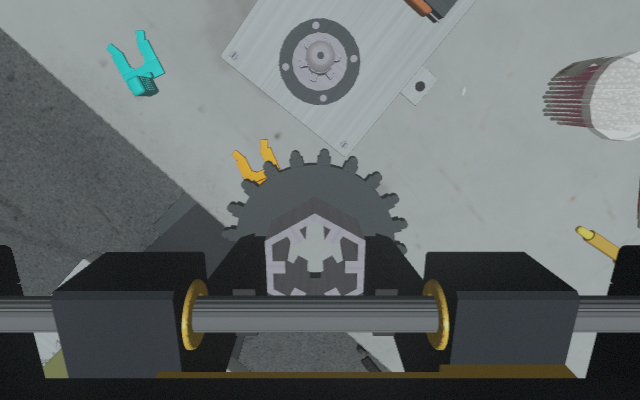

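The shaft is at (320,55), with the flange ring centred at (319,61). The held sprocket's collar is at about (315,262). I'll enlarge the shaft to read the spline angle.

Run:
```python
from h import *
import pickle;st=pickle.load(open("st2.pkl","rb"))
b=cv2.imread("pics/w2.png")
cv2.imwrite("pics/c2.png",cv2.resize(b[10:110,270:370],None,fx=5.8,fy=5.8,interpolation=2))
g=cv2.cvtColor(b,cv2.COLOR_BGR2GRAY)
# flange ring: dark ring, top face z=.08, fit
m=(g[0:120,260:380]<110).astype(np.uint8);n,l,s,c=cv2.connectedComponentsWithStats(m);i=1+s[1:,4].argmax()
h=cv2.convexHull(np.argwhere(l==i)[:,::-1].astype(np.int32)); e=cv2.fitEllipse(h);u,v=e[0][0]+260,e[0][1];print("ring",u,v,e[1])
p,A,t=cam("wrist",st)
for z in (.07,.08): print(z,p2w("wrist",u,v,z,st).round(4), "dia",e[1][1]/p["fx"]*abs((A.T@(p2w("wrist",u,v,z,st)-t))[2]))
T=R.from_quat(st["eef_rot"]).as_matrix()
for x in (0,.004,.006):
  for zz in (-.019,-.015): print(x,zz,[w2p("wrist",st["tool_pos"]+T@np.array([x+dx,dy,zz]),st).round(0) for dx,dy in((.0231,0),(.0115,.02),(.0115,-.02),(-.0115,.02),(0,0))])
```

```text
ring 319.2218208312988 61.12724685668945 (80.27229309082031, 86.08281707763672)
0.07 [0.5202 0.1099 0.07  ] dia 0.07620375987194548
0.08 [0.5194 0.1093 0.08  ] dia 0.07386772788855911
0 -0.019 [array([315., 222.]), array([365., 249.]), array([265., 249.]), array([363., 300.]), array([315., 275.])]
0 -0.015 [array([315., 218.]), array([364., 245.]), array([266., 245.]), array([362., 294.]), array([315., 270.])]
0.004 -0.019 [array([315., 212.]), array([365., 240.]), array([264., 240.]), array([363., 291.]), array([315., 266.])]
0.004 -0.015 [array([315., 209.]), array([364., 236.]), array([266., 236.]), array([362., 286.]), array([315., 262.])]
0.006 -0.019 [array([315., 207.]), array([366., 235.]), array([264., 235.]), array([363., 287.]), array([315., 262.])]
0.006 -0.015 [array([315., 204.]), array([364., 231.]), array([266., 231.]), array([362., 282.]), array([315., 257.])]
```

View pics/c2.png

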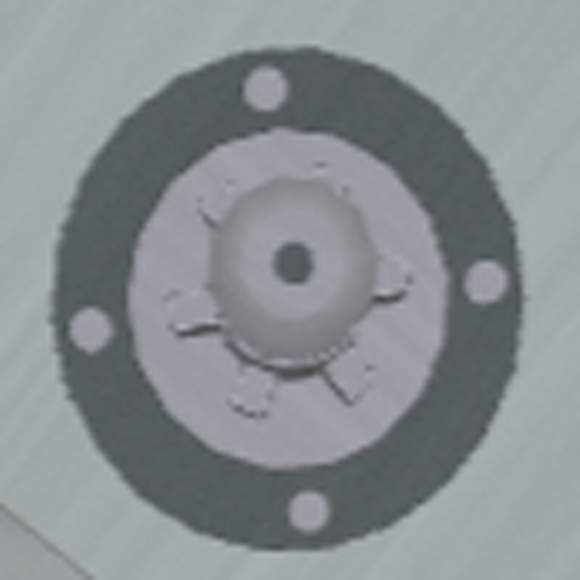

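The flange is centred at crop (288,298) and the tip at (293,262). Spline ends show at crop (407,281), (170,312), (250,410) and (362,386).

Run:
```python
from h import *
import pickle;st=pickle.load(open("st2.pkl","rb"))
f=lambda u,v,z:p2w("wrist",270+u/5.8,10+v/5.8,z,st)
print(f(288.5,298,.08),f(293,262,.13))
C=(f(288.5,298,.08)+f(293,262,.13))/2
for u,v in((407,281),(170,312),(250,410),(362,386)):
    d=f(u,v,.094)-C; a=np.degrees(np.arctan2(d[1],d[0]));print(a%60,np.hypot(d[0],d[1]))
print("yaw",np.degrees(yaw(st)), "flat mod60",(np.degrees(yaw(st))-90)%60)
T=R.from_quat(st["eef_rot"]).as_matrix()
print("centre delta in tool", T.T@(C-st["tool_pos"])-np.array([.004,0,0]))
```

```text
[0.51962243 0.10883965 0.08      ] [0.51926289 0.10866931 0.13      ]
19.037499743942995 0.01663207713810432
24.93112914893706 0.017158740062823863
25.9500096406461 0.017083657273076324
24.05802780549088 0.016578690825751096
yaw 45.07117724672984 flat mod60 15.071177246729839
centre delta in tool [0.09503479 0.00420249 0.14539144]
```

The bore teeth must sit between the splines, so the flats go to about 53.8° mod 60. That means turning +0.372 rad. I'll move over the shaft, then lower to just above the spline tops.

carry_out(
  plan=[
    {"rot": [0,0,0.1],"xyz": [0.024,0.001,0.015],"grip": 255},
    {"rot": [0,0,0.2],"xyz": [0.048,0.002,0.03],"grip": 255},
    {"rot": [0,0,0.3],"xyz": [0.075,0.0025,0.045],"grip": 255},
    {"rot": [0,0,0.372],"xyz": [0.0953,0.0027,0.06],"grip": 255},
    {"rot": [0,0,0.372],"xyz": [0.0953,0.0027,0.075],"grip": 255},
    {"rot": [0,0,0.372],"xyz": [0.0953,0.0027,0.085],"grip": 255},
    {"rot": [0,0,0.372],"xyz": [0.0953,0.0027,0.085],"grip": 255},
    {"rot": [0,0,0.372],"xyz": [0.0953,0.0027,0.085],"grip": 255},
  ],
)

```text
clock: 4.7
tool_pos: [0.5156, 0.1048, 0.1653]
eef_rot: [0.979, 0.204, -0.001, 0.001]
contact_force: [-0.1, -0.9, -2.4]
opening: 0.454
finger_force: 25.0
```

carry_out(
  plan=[
    {"rot": [0,0,0],"xyz": [0,0,0.01],"grip": 255},
    {"rot": [0,0,0],"xyz": [0,0,0.02],"grip": 255},
    {"rot": [0,0,0],"xyz": [0,0,0.03],"grip": 255},
    {"rot": [0,0,0],"xyz": [0,0,0.03],"grip": 255},
  ],
)

```text
clock: 5.03
tool_pos: [0.5152, 0.1064, 0.1339]
eef_rot: [0.979, 0.205, -0.002, 0.0]
contact_force: [0.3, 0.2, -3.5]
opening: 0.452
finger_force: 25.0
```

Run:
```python
from h import *
st=r.get_state();T=R.from_quat(st["eef_rot"]).as_matrix()
print(st["tool_pos"],st["clock"],(np.degrees(yaw(st))-90)%60,st["contact_force"],st["moment"],st["tool_pos"]+T@[.004,0,0], "axis", [.5194,.1087],T[:,2])
```

```text
[0.51517251 0.10643263 0.13388831] 5.0333 53.64057139268985 [ 0.30866072  0.23854754 -3.5103103 ] [-0.0390392   0.03245652  0.03442738] [0.5188368  0.10803662 0.13387532] axis [0.5194, 0.1087] [-3.12075743e-03 -9.65343213e-04 -9.99994664e-01]
```

carry_out(
  plan=[
    {"rot": [0,0,0],"xyz": [0.0005,-0.0005,0.008],"grip": 255},
    {"rot": [0,0,0],"xyz": [0.0005,-0.0005,0.016],"grip": 255},
    {"rot": [0,0,0],"xyz": [0.0005,-0.0005,0.023],"grip": 255},
    {"rot": [0,0,0],"xyz": [0.0005,-0.0005,0.027],"grip": 255},
    {"rot": [0,0,0],"xyz": [0.0005,-0.0005,0.027],"grip": 255},
  ],
)

```text
clock: 5.45
tool_pos: [0.516, 0.1075, 0.1076]
eef_rot: [0.979, 0.205, -0.001, 0.0]
contact_force: [0.3, 0.5, -3.1]
opening: 0.452
finger_force: 25.0
```

carry_out(
  plan=[
    {"rot": [0,0,0],"xyz": [0,0,0.003],"grip": 255},
    {"rot": [0,0,0],"xyz": [0,0,0.005],"grip": 255},
    {"rot": [0,0,0],"xyz": [0,0,0.005],"grip": 255},
  ],
)

```text
clock: 5.7
tool_pos: [0.5166, 0.1077, 0.1035]
eef_rot: [0.979, 0.205, -0.0, 0.0]
contact_force: [-0.3, -0.5, -2.2]
opening: 0.457
finger_force: 25.0
```

carry_out(
  plan=[
    {"rot": [0,0,0],"xyz": [0,0,0.003],"grip": 255},
    {"rot": [0,0,0],"xyz": [0,0,0.005],"grip": 255},
    {"rot": [0,0,0],"xyz": [0,0,0.005],"grip": 255},
  ],
)

```text
clock: 5.95
tool_pos: [0.5165, 0.1076, 0.0984]
eef_rot: [0.979, 0.205, -0.0, 0.0]
contact_force: [-0.4, -0.8, -3.2]
opening: 0.453
finger_force: 25.0
```

carry_out(
  plan=[
    {"rot": [0,0,0],"xyz": [0,0,0.003],"grip": 255},
    {"rot": [0,0,0],"xyz": [0,0,0.006],"grip": 255},
    {"rot": [0,0,0],"xyz": [0,0,0.008],"grip": 255},
    {"rot": [0,0,0],"xyz": [0,0,0.008],"grip": 255},
  ],
)

```text
clock: 6.28
tool_pos: [0.5166, 0.1076, 0.091]
eef_rot: [0.979, 0.205, 0.0, 0.0]
contact_force: [-1.0, -0.1, 2.1]
opening: 0.452
finger_force: 25.0
```

Seated: contact shows at the expected height. A light press, then a partial open and lift.

carry_out(
  plan=[
    {"rot": [0,0,0],"xyz": [0,0,0.001],"grip": 255},
    {"rot": [0,0,0],"xyz": [0,0,0.001],"grip": 255},
    {"rot": [0,0,0],"xyz": [0,0,0],"grip": 95},
    {"rot": [0,0,0],"xyz": [0,0,0],"grip": 95},
    {"rot": [0,0,0],"xyz": [0,0,0],"grip": 95},
    {"rot": [0,0,0],"xyz": [0,0,0],"grip": 95},
  ],
)

```text
clock: 6.78
tool_pos: [0.5168, 0.1077, 0.0906]
eef_rot: [0.979, 0.205, 0.0, 0.0]
contact_force: [-0.4, 0.1, 0.3]
opening: 0.622
finger_force: 0.0
```

carry_out(
  plan=[
    {"rot": [0,0,0],"xyz": [0,0,-0.02],"grip": 95},
    {"rot": [0,0,0],"xyz": [0,0,-0.06],"grip": 95},
    {"rot": [0,0,0],"xyz": [0,0,-0.1],"grip": 95},
    {"rot": [0,0,0],"xyz": [-0.02,0,-0.13],"grip": 95},
    {"rot": [0,0,0],"xyz": [-0.05,0,-0.15],"grip": 95},
    {"rot": [0,0,0],"xyz": [-0.07,0,-0.16],"grip": 95},
    {"rot": [0,0,0],"xyz": [-0.07,0,-0.16],"grip": 95},
    {"rot": [0,0,0],"xyz": [-0.07,0,-0.16],"grip": 95},
  ],
)

```text
clock: 7.45
tool_pos: [0.4524, 0.0792, 0.2513]
eef_rot: [0.979, 0.205, 0.001, 0.0]
contact_force: [0.5, 0.3, -0.9]
opening: 0.626
finger_force: 0.0
```

Run:
```python
from h import *
st=r.get_state();a=r.snapshot("wrist")
cv2.imwrite("pics/w3.png",a[:,:,::-1]);print(st["tool_pos"],st["eef_rot"],st["clock"],np.degrees(yaw(st)),st["q"])
u,v=w2p("wrist",[.5194,.1087,.11],st).astype(int);print(u,v,w2p("wrist",[.5194,.1087,.13],st),w2p("wrist",[.5194,.1087,.08],st))
u0=max(u-75,0);v0=max(v-60,0);print(u0,v0)
cv2.imwrite("pics/c3.png",cv2.resize(a[v0:v0+140,u0:u0+150,::-1],None,fx=4,fy=4,interpolation=2))
import pickle;pickle.dump(st,open("st3.pkl","wb"))
for yw in (135,120): go([.43,.351,.2],np.radians(yw),st)
```

```text
[0.45241971 0.07921372 0.25131775] [9.78836116e-01 2.04644493e-01 6.88678145e-04 1.27185863e-04] 7.45 23.61740316117154 [-0.16303674  0.4593051  -0.16418956  2.0319893   0.11945954  0.65776686
 -1.56367009]
314 92 [314.45999117  92.59577003] [314.46340225  93.32917107]
239 32
xyz [ 0.0883 -0.258   0.0513] rot [ 0.002 -0.    -1.944]
xyz [ 0.0883 -0.258   0.0513] rot [ 1.000e-03 -1.000e-03 -1.682e+00]
```

View pics/c3.png

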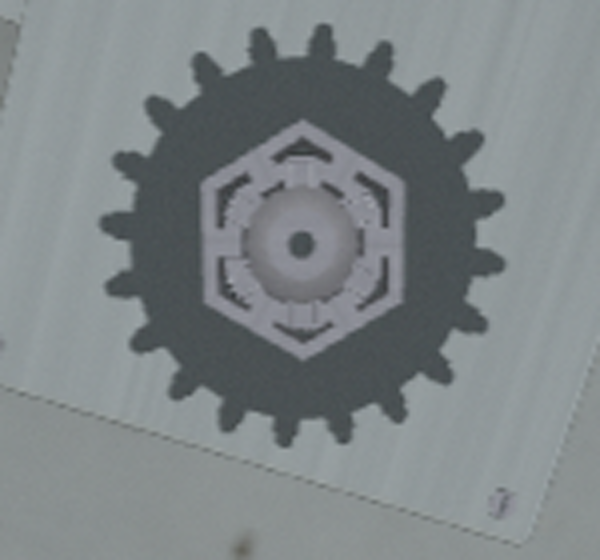

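The sprocket sits home concentrically, with its teeth between the splines; the head is at px (314,93). On to the clip, turning to yaw of about 135°.

carry_out(
  plan=[
    {"rot": [0,0,-0.12],"xyz": [0.011,-0.032,0.006],"grip": 60},
    {"rot": [0,0,-0.24],"xyz": [0.022,-0.064,0.012],"grip": 60},
    {"rot": [0,0,-0.36],"xyz": [0.033,-0.097,0.018],"grip": 60},
    {"rot": [0,0,-0.48],"xyz": [0.044,-0.129,0.024],"grip": 60},
    {"rot": [0,0,-0.6],"xyz": [0.055,-0.161,0.03],"grip": 60},
    {"rot": [0,0,-0.72],"xyz": [0.066,-0.194,0.036],"grip": 60},
    {"rot": [0,0,-0.84],"xyz": [0.077,-0.226,0.042],"grip": 60},
    {"rot": [0,0,-0.96],"xyz": [0.088,-0.258,0.05],"grip": 60},
  ],
)

```text
clock: 8.17
tool_pos: [0.4297, 0.354, 0.1993]
eef_rot: [0.772, 0.636, -0.0, -0.0]
contact_force: [0.8, 0.3, -0.0]
opening: 0.766
finger_force: 0.0
```

carry_out(
  plan=[
    {"rot": [0,0,-0.12],"xyz": [0,0,0],"grip": 60},
    {"rot": [0,0,-0.24],"xyz": [0,0,0],"grip": 60},
    {"rot": [0,0,-0.36],"xyz": [0,0,0],"grip": 60},
    {"rot": [0,0,-0.48],"xyz": [0,0,0],"grip": 60},
    {"rot": [0,0,-0.6],"xyz": [0,0,0],"grip": 60},
    {"rot": [0,0,-0.72],"xyz": [0,0,0],"grip": 60},
    {"rot": [0,0,-0.84],"xyz": [0,0,0],"grip": 60},
    {"rot": [0,0,-0.96],"xyz": [0,0,0],"grip": 60},
  ],
)

```text
clock: 8.83
tool_pos: [0.4299, 0.3521, 0.1993]
eef_rot: [0.391, 0.92, -0.0, -0.001]
contact_force: [-0.3, 0.1, 0.1]
opening: 0.762
finger_force: 0.0
```

carry_out(
  plan=[
    {"rot": [0,0,0],"xyz": [0,0,0],"grip": 60},
    {"rot": [0,0,0],"xyz": [0,0,0],"grip": 60},
  ],
)

```text
clock: 9.0
tool_pos: [0.4298, 0.3517, 0.1995]
eef_rot: [0.395, 0.919, -0.0, -0.001]
contact_force: [0.2, 0.0, -0.4]
opening: 0.765
finger_force: 0.0
```

Run:
```python
from h import *
st=r.get_state();a=r.snapshot("wrist")
cv2.imwrite("pics/w4.png",a[:,:,::-1]);print(st["tool_pos"],st["eef_rot"],st["clock"],np.degrees(yaw(st)),st["q"])
print(w2p("wrist",[.43,.351,.01],st))
import pickle;pickle.dump(st,open("st4.pkl","wb"))
```

```text
[0.42977931 0.35169073 0.19952448] [ 3.95155597e-01  9.18613727e-01 -2.23884896e-04 -9.08354685e-04] 9.0 133.4485729788592 [-0.38241993  0.7188027  -0.66064126  1.80433207  0.58110798  0.82318629
 -0.57366212]
[314.79162327 171.2042448 ]
```

View pics/w4.png

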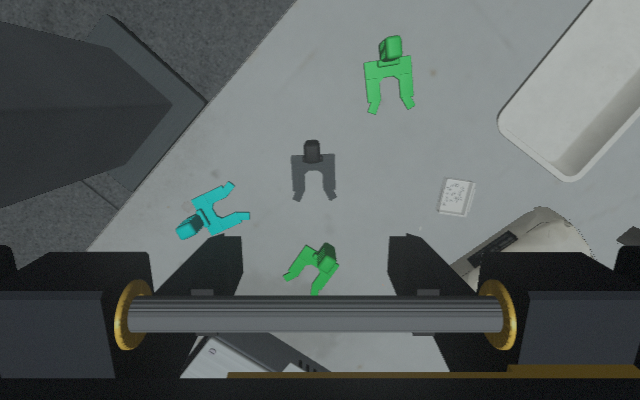

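The clip's grip top is at (311,144), its plate corners at (291,156) and (336,154), and its leg tips at (298,199) and (331,197). It is nearly aligned with the tool.

```bash
python3 - <<'E'
from h import *
import pickle;st=pickle.load(open("st4.pkl","rb"))
g=cv2.imread("pics/w4.png",0)
s=g[130:212,280:350]; m=(s<110).astype(np.uint8)
n,l,S,c=cv2.connectedComponentsWithStats(m);i=1+S[1:,4].argmax();print(S[i]+[280,130,0,0,0])
rows=[]
for v in range(160,190,2):
    us=np.where(l[v-130]==i)[0]; L=p2w("wrist",280+us.min(),v,.004,st);Rr=p2w("wrist",281+us.max(),v,.004,st); rows.append([*L[:2],*Rr[:2]])
rows=np.array(rows);mid=(rows[:,:2]+rows[:,2:])/2;print("width",np.hypot(*(rows[:,:2]-rows[:,2:]).T).round(4))
d=[np.polyfit(rows[:,k],rows[:,k+1],1)[0] for k in(0,2)];print("edge yaw",np.degrees(np.arctan(d)))
dk=(s[:34]<48)&(l[:34]==i); 
ys,xs=np.where(dk);print("grip dark box",xs.min()+280,xs.max()+280,ys.min()+130,ys.max()+130)
a=np.mean(np.arctan(d)); X=np.array([np.cos(a),np.sin(a)]); print("clip x",X)
M=mid.mean(0)
G=p2w("wrist",311.5,144,.036,st)[:2];print("grip top",G,"lateral of grip vs mid",(G-M)@[-X[1],X[0]])
v=np.where((l==i).any(1))[0].max()+130; tip=p2w("wrist",298,v,.004,st)[:2]
print("tip-grip along",(tip-G)@X)
for o in ([-.032,0],):pass
go([*G,.004],a+np.pi,st)
E
python3 - <<'E'
import cv2
b=cv2.imread("pics/w4.png");cv2.imwrite("pics/c4.png",cv2.resize(b[130:210,275:355],None,fx=6,fy=6,interpolation=2))
E
```

```text
[ 291  140   46   62 1611]
width [0.044  0.044  0.0431 0.0432 0.0433 0.0433 0.0434 0.0435 0.0435 0.0436
 0.0437 0.0437 0.0438 0.0439 0.0429]
edge yaw [-43.73702161 -43.76962494]
grip dark box 305 318 141 156
clip x [ 0.72232385 -0.69155495]
grip top [0.40709259 0.37099057] lateral of grip vs mid -0.00011678760601207387
tip-grip along 0.06212339318448759
xyz [ 0.0293 -0.003   0.1956] rot [-0.001 -0.002 -0.049]
```

View pics/c4.png

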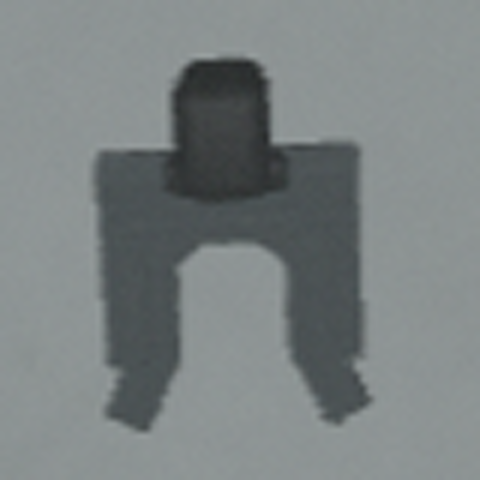

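The camera looks from the image-top side, so the grip's top face is the lower patch (crop y 97–195, centre px (312,154)). That also explains the 9 mm length mismatch. Recomputing.

Run:
```python
from h import *
import pickle;st=pickle.load(open("st4.pkl","rb"))
a=np.radians(-43.75);X=np.array([np.cos(a),np.sin(a)])
G=p2w("wrist",312,154.3,.036,st)[:2]
E_=p2w("wrist",275+232/6,130+243/6,.004,st)[:2]; t1=(p2w("wrist",275+130/6,130+425/6,.004,st)[:2]+p2w("wrist",275+350/6,130+412/6,.004,st)[:2])/2
print(G,"slot end->G",(E_-G)@X,"(22) tip->G",(t1-G)@X,"(53)", "G from slot end",E_-.022*X,"from tip",t1-.053*X)
g=np.mean([G,E_-.022*X],0);print(g)
go([*g,.004],a+np.pi)
```

```text
[0.41377163 0.36455305] slot end->G 0.021574459921293584 (22) tip->G 0.0523596391660805 (53) G from slot end [0.41364591 0.36503709] from tip [0.41335839 0.3650474 ]
[0.41370877 0.36479507]
xyz [ 0.0204 -0.0024  0.1958] rot [-0.001 -0.001 -0.049]
```

carry_out(
  plan=[
    {"rot": [0,0,-0.03],"xyz": [0.02,-0.0024,0.03],"grip": 110},
    {"rot": [0,0,-0.049],"xyz": [0.0204,-0.0024,0.07],"grip": 110},
    {"rot": [0,0,-0.049],"xyz": [0.0204,-0.0024,0.11],"grip": 110},
    {"rot": [0,0,-0.049],"xyz": [0.0204,-0.0024,0.145],"grip": 110},
    {"rot": [0,0,-0.049],"xyz": [0.0204,-0.0024,0.175],"grip": 110},
    {"rot": [0,0,-0.049],"xyz": [0.0204,-0.0024,0.19],"grip": 110},
    {"rot": [0,0,-0.049],"xyz": [0.0204,-0.0024,0.1925],"grip": 110},
    {"rot": [0,0,-0.049],"xyz": [0.0204,-0.0024,0.1925],"grip": 110},
  ],
)

```text
clock: 9.72
tool_pos: [0.4135, 0.3643, 0.0073]
eef_rot: [0.371, 0.929, -0.001, -0.0]
contact_force: [0.0, 0.3, -0.5]
opening: 0.569
finger_force: 0.0
```

carry_out(
  plan=[
    {"rot": [0,0,0],"xyz": [0,0,0],"grip": 255},
    {"rot": [0,0,0],"xyz": [0,0,0],"grip": 255},
    {"rot": [0,0,0],"xyz": [0,0,0],"grip": 255},
    {"rot": [0,0,0],"xyz": [0,0,0],"grip": 255},
    {"rot": [0,0,0],"xyz": [0,0,0],"grip": 255},
    {"rot": [0,0,0],"xyz": [0,0,0],"grip": 255},
    {"rot": [0,0,0],"xyz": [0,0,0],"grip": 255},
    {"rot": [0,0,0],"xyz": [0,0,0],"grip": 255},
  ],
  squeeze=30,
)

```text
clock: 10.38
tool_pos: [0.4142, 0.3644, 0.0087]
eef_rot: [0.371, 0.929, 0.0, 0.0]
contact_force: [0.3, -0.5, 5.9]
opening: 0.156
finger_force: 30.0
```

Run:
```python
from h import *
st=r.get_state();print(st["tool_pos"],st["clock"],np.degrees(yaw(st)),st["opening"]*88,st["contact_force"])
T=R.from_quat(st["eef_rot"]).as_matrix();print("grip in tool",T.T@(np.array([.41371,.36480,.036])-st["tool_pos"]))
print("tilt",T[:,2])
```

```text
[0.41416382 0.36437233 0.00872022] 10.3833 136.4579958483059 13.73644588049639 [ 0.31919737 -0.46080973  5.85480489]
grip in tool [ 6.11967765e-04  1.65495003e-05 -2.72800398e-02]
tilt [ 7.92670968e-04  2.16396604e-04 -9.99999662e-01]
```

The clip is held (13.7 mm opening). I'll lift and carry it to the standoff on the shaft's front-left, keeping this yaw.

carry_out(
  plan=[
    {"rot": [0,0,0],"xyz": [0,0,-0.02],"grip": 255},
    {"rot": [0,0,0],"xyz": [0,0,-0.055],"grip": 255},
    {"rot": [0,0,0],"xyz": [0,0,-0.095],"grip": 255},
    {"rot": [0,0,0],"xyz": [0,0,-0.135],"grip": 255},
    {"rot": [0,0,0],"xyz": [-0.02,-0.013,-0.16],"grip": 255},
    {"rot": [0,0,0],"xyz": [-0.045,-0.029,-0.18],"grip": 255},
    {"rot": [0,0,0],"xyz": [-0.075,-0.048,-0.191],"grip": 255},
    {"rot": [0,0,0],"xyz": [-0.105,-0.068,-0.191],"grip": 255},
  ],
)

```text
clock: 11.05
tool_pos: [0.4442, 0.2429, 0.2016]
eef_rot: [0.37, 0.929, 0.002, 0.001]
contact_force: [0.9, -1.1, -0.9]
opening: 0.158
finger_force: 30.0
```

carry_out(
  plan=[
    {"rot": [0,0,0],"xyz": [-0.025,-0.016,0],"grip": 255},
    {"rot": [0,0,0],"xyz": [-0.05,-0.032,0],"grip": 255},
    {"rot": [0,0,0],"xyz": [-0.065,-0.042,0],"grip": 255},
    {"rot": [0,0,0],"xyz": [-0.071,-0.045,0],"grip": 255},
    {"rot": [0,0,0],"xyz": [-0.071,-0.045,0],"grip": 255},
    {"rot": [0,0,0],"xyz": [-0.071,-0.045,0],"grip": 255},
  ],
)

```text
clock: 11.55
tool_pos: [0.4635, 0.1624, 0.1993]
eef_rot: [0.371, 0.929, 0.001, -0.0]
contact_force: [-0.2, 0.3, -0.4]
opening: 0.156
finger_force: 30.0
```

Run:
```python
from h import *
st=r.get_state();a=r.snapshot("wrist");cv2.imwrite("pics/w5.png",a[:,:,::-1])
print(st["tool_pos"],st["clock"],np.degrees(yaw(st)),st["opening"]*88,st["contact_force"])
T=R.from_quat(st["eef_rot"]).as_matrix();print("axis in tool minus home",T.T@(np.array([.5194,.1087,.1135])-st["tool_pos"])-[-.0314,0,.0087])
P=lambda x,y,z:w2p("wrist",st["tool_pos"]+T@np.array([x,y,z]),st).round(0)
print("pred tips",P(-.0524,.012,.005),P(-.0524,-.012,.005),"slot end",P(-.0214,0,.005),"shaft",w2p("wrist",[.5194,.1087,.13],st))
```

```text
[0.46350124 0.16241193 0.19929032] 11.55 136.49935462597017 13.73542216561493 [-0.2260333   0.32864574 -0.4420685 ]
axis in tool minus home [-0.04620239 -0.00058279  0.07701553]
pred tips [338. 343.] [292. 343.] slot end [315. 290.] shaft [314.10779176 311.07053969]
```

View pics/w5.png

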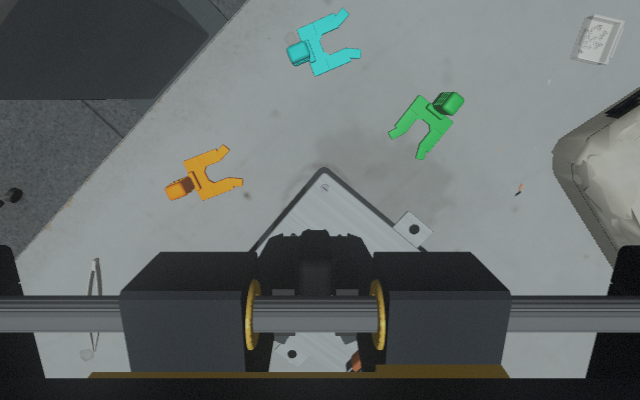

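The wrist camera cannot see the legs behind the gripper, but the geometry is consistent. I'll descend beside the groove, then slide in watching force.

carry_out(
  plan=[
    {"rot": [0,0,0],"xyz": [0,-0.0006,0.02],"grip": 255},
    {"rot": [0,0,0],"xyz": [0,-0.0006,0.045],"grip": 255},
    {"rot": [0,0,0],"xyz": [0,-0.0006,0.065],"grip": 255},
    {"rot": [0,0,0],"xyz": [0,-0.0006,0.077],"grip": 255},
    {"rot": [0,0,0],"xyz": [0,-0.0006,0.077],"grip": 255},
    {"rot": [0,0,0],"xyz": [0,-0.0006,0.077],"grip": 255},
    {"rot": [0,0,0],"xyz": [0,-0.0006,0.077],"grip": 255},
  ],
)

```text
clock: 12.18
tool_pos: [0.4634, 0.1623, 0.1229]
eef_rot: [0.37, 0.929, 0.001, 0.0]
contact_force: [1.0, -0.7, -0.5]
opening: 0.156
finger_force: 30.0
```

```bash
cat > s.py <<'E'
from h import *
st=r.get_state();T=R.from_quat(st["eef_rot"]).as_matrix()
print(st["tool_pos"],st["clock"],np.degrees(yaw(st)),"to home",(T.T@(np.array([.5194,.1087,.1135])-st["tool_pos"])-[-.0314,0,.0087]).round(4),"f tool",(T.T@st["contact_force"]).round(1),st["opening"]*88)
E
python3 s.py
```

```text
[0.46336758 0.16233014 0.12292687] 12.1833 136.57458040121665 to home [-0.0462 -0.0004  0.0007] f tool [-1.2  0.2  0.5] 13.769657724467404
```

carry_out(
  plan=[
    {"rot": [0,0,0],"xyz": [-0.008,-0.0003,0.0005],"grip": 255},
    {"rot": [0,0,0],"xyz": [-0.016,-0.0003,0.0005],"grip": 255},
    {"rot": [0,0,0],"xyz": [-0.022,-0.0003,0.0005],"grip": 255},
    {"rot": [0,0,0],"xyz": [-0.026,-0.0003,0.0005],"grip": 255},
    {"rot": [0,0,0],"xyz": [-0.026,-0.0003,0.0005],"grip": 255},
  ],
)

```text
clock: 12.6
tool_pos: [0.4831, 0.1411, 0.1218]
eef_rot: [0.372, 0.928, -0.0, 0.001]
contact_force: [0.3, 0.6, 0.4]
opening: 0.158
finger_force: 30.0
```

carry_out(
  plan=[
    {"rot": [0,0,0],"xyz": [-0.005,0,0],"grip": 255},
    {"rot": [0,0,0],"xyz": [-0.01,0,0],"grip": 255},
    {"rot": [0,0,0],"xyz": [-0.014,0,0],"grip": 255},
    {"rot": [0,0,0],"xyz": [-0.014,0,0],"grip": 255},
  ],
)

```text
clock: 12.93
tool_pos: [0.493, 0.1324, 0.1217]
eef_rot: [0.371, 0.928, 0.0, 0.0]
contact_force: [0.6, 0.4, -0.1]
opening: 0.154
finger_force: 30.0
```

```bash
python3 s.py
```

```text
[0.49303586 0.132405   0.1217011 ] 12.9333 136.3988814370506 to home [-0.004   0.001  -0.0005] f tool [-0.2  0.7  0.1] 13.553179131556124
```

carry_out(
  plan=[
    {"rot": [0,0,0],"xyz": [-0.002,0.0005,0],"grip": 255},
    {"rot": [0,0,0],"xyz": [-0.004,0.0005,0],"grip": 255},
    {"rot": [0,0,0],"xyz": [-0.0055,0.0005,0],"grip": 255},
    {"rot": [0,0,0],"xyz": [-0.0055,0.0005,0],"grip": 255},
  ],
)

```text
clock: 13.27
tool_pos: [0.4964, 0.1292, 0.1216]
eef_rot: [0.371, 0.929, -0.0, 0.0]
contact_force: [-0.3, -0.9, -0.2]
opening: 0.155
finger_force: 30.0
```

```bash
python3 s.py
```

```text
[0.49644946 0.12923482 0.12162528] 13.2667 136.451313269912 to home [ 0.0006  0.0009 -0.0006] f tool [-0.4 -0.8  0.2] 13.683844829155344
```

carry_out(
  plan=[
    {"rot": [0,0,0],"xyz": [-0.001,0.0003,0],"grip": 255},
    {"rot": [0,0,0],"xyz": [-0.002,0.0003,0],"grip": 255},
    {"rot": [0,0,0],"xyz": [-0.003,0.0003,0],"grip": 255},
    {"rot": [0,0,0],"xyz": [-0.003,0.0003,0],"grip": 255},
  ],
)

```text
clock: 13.6
tool_pos: [0.4979, 0.1283, 0.1217]
eef_rot: [0.37, 0.929, 0.0, -0.001]
contact_force: [-2.2, 1.6, 0.7]
opening: 0.16
finger_force: 30.0
```

```bash
python3 s.py
```

```text
[0.49794735 0.12834835 0.12168833] 13.6 136.51154324133333 to home [ 0.0023  0.0005 -0.0006] f tool [ 2.7 -0.3 -0.7] 14.119333292196387
```

The clip bottoms against the neck (2.7 N, 2 mm past nominal, as the 10 mm vs 8 mm geometry predicts). I'll ease back 1 mm and lower it onto the collar.

carry_out(
  plan=[
    {"rot": [0,0,0],"xyz": [0.001,0,0.001],"grip": 255},
    {"rot": [0,0,0],"xyz": [0.001,0,0.002],"grip": 255},
    {"rot": [0,0,0],"xyz": [0.001,0,0.0025],"grip": 255},
    {"rot": [0,0,0],"xyz": [0.001,0,0.0025],"grip": 255},
  ],
)

```text
clock: 13.93
tool_pos: [0.4979, 0.1286, 0.1196]
eef_rot: [0.371, 0.929, 0.0, 0.0]
contact_force: [-2.8, 0.4, 4.7]
opening: 0.158
finger_force: 30.0
```

```bash
python3 s.py
```

```text
[0.49793268 0.12861771 0.1195921 ] 13.9333 136.4915794988854 to home [ 0.0021  0.0003 -0.0026] f tool [ 2.3 -1.6 -4.7] 13.884606937351098
```

It rests at 111 mm, as expected. Release and lift clear.

carry_out(
  plan=[
    {"rot": [0,0,0],"xyz": [0,0,-0.0005],"grip": 140},
    {"rot": [0,0,0],"xyz": [0,0,-0.0005],"grip": 140},
    {"rot": [0,0,0],"xyz": [0,0,-0.0005],"grip": 140},
    {"rot": [0,0,0],"xyz": [0,0,-0.0005],"grip": 140},
    {"rot": [0,0,0],"xyz": [0,0,-0.0005],"grip": 140},
    {"rot": [0,0,0],"xyz": [0,0,-0.0005],"grip": 140},
  ],
)

```text
clock: 14.43
tool_pos: [0.4981, 0.1282, 0.1196]
eef_rot: [0.371, 0.929, -0.0, 0.0]
contact_force: [0.0, 0.3, 0.6]
opening: 0.454
finger_force: 0.0
```

carry_out(
  plan=[
    {"rot": [0,0,0],"xyz": [0,0,-0.01],"grip": 140},
    {"rot": [0,0,0],"xyz": [0,0,-0.03],"grip": 140},
    {"rot": [0,0,0],"xyz": [0,0,-0.06],"grip": 140},
    {"rot": [0,0,0],"xyz": [0,0,-0.1],"grip": 140},
    {"rot": [0,0,0],"xyz": [0.02,0,-0.13],"grip": 140},
    {"rot": [0,0,0],"xyz": [0.04,0,-0.14],"grip": 140},
    {"rot": [0,0,0],"xyz": [0.04,0,-0.14],"grip": 140},
  ],
)

```text
clock: 15.02
tool_pos: [0.4677, 0.1602, 0.2637]
eef_rot: [0.368, 0.93, 0.003, 0.002]
contact_force: [-0.4, 0.5, 0.2]
opening: 0.452
finger_force: 0.0
```

Run:
```python
from h import *
st=r.get_state();a=r.snapshot("wrist");cv2.imwrite("pics/w6.png",a[:,:,::-1])
print(st["tool_pos"],st["opening"],st["contact_force"])
for n,X in (("shaft top",[.5194,.1087,.13]),("clip grip top",[.5194-.032*.7254+.0014,.1087+.032*.6883-.0014,.147])): print(n,w2p("wrist",X,st),w2p("top",X))
g=cv2.cvtColor(a,cv2.COLOR_RGB2GRAY)
u,v=w2p("wrist",[.5194,.1087,.13],st).astype(int);print(g[v-60:v+60:5,u-45:u+46:4] if v<340 else "hidden")
```

```text
[0.46770281 0.1601858  0.26371923] 0.45210759992079996 [-0.36668161  0.45511483  0.19165014]
shaft top [311.53947326 263.23260319] [285.78222348 193.73616127]
clip grip top [311.4806085  239.65725176] [278.90512154 199.70573622]
[[150 150  77 150 158 157 156 157 160 159  85 122 160  88 113 159 161 161
  158 158 162 160 158]
 [148  67 153 157 158 161 158  83  65  56  78  70  69  80  77  81  72  86
  162 159 158 159 164]
 [ 67 159 156 158  88  63  79  77  79  82  82  84  83  83  82  81  84  98
  159  79 162 158 158]
 [159 160 161 160 145  73  84  84  82  80  43  40  43  56  81  82  82  82
   82  81 160 162 159]
 [162 157  88  77  76  82  81  82  82  77  43  41  45  44  82  82  82  82
   83  81 130  81 161]
 [159 162 160  90  80  85  83  82  81  64  45  43  44  42  77  80  83  82
   83  81  84 110 158]
 [157  95  52  82  83  81  83  84  83  44  57  59  57  48  74  81  82  89
   82  82  82 159 162]
 [ 46  44  81  82  83  82  79  78  80  47  54  53  55  48  59  78  79  83
   83  81  80  79  81]
 [ 41  38  81  83  81  80  81  83  82  62  50  51  48  47  81  83  82  82
   82  80  80 154 159
[... 757 characters left out ...]
160 158 155 157 156]
 [ 34 150 149 156 157 157 156 154 158 153 154 151 155 154 157 160 156 156
  153 160 159 158 157]
 [ 38 147 146 148 148 155 156 157 156 155 157 155 154 152 154 154 158 159
  159 154 153 158 157]
 [ 51  52  52  53  52  53  50  53  52  55  53  52  54  51  52  51  54  55
   51  52  52  49  52]
 [ 65  62  63  62  63  63  64  63  63  65  61  64  64  64  63  63  63  64
   62  63  59  63  60]
 [ 67  65  64  66  66  64  66  64  65  67  67  68  65  66  65  64  64  65
   64  63  63  65  64]
 [ 94  94  93  93  97  93  95  95  97  94  95  96  95  93  95  95  96  95
   97  96  95  95  96]
 [109 110 105 109 110 109 111 108 107 110 108 108 109 109 109 110 109 108
  108 109 109 110 108]]
```

The measured pixels match the prediction: grip at v≈238, head at v≈263, and dark clip plate covering the bright collar.

```bash
python3 -c "
from plant import r
print(r.finish_job())"
```

```text
the job is handed in; nothing more can be done
None
```

The job is handed in: the large sprocket is seated on the bearing flange, the clip is fully home in the groove, the small sprocket was left alone, and the gripper is open and clear. The sprocket dropped in without a turn under pressure because I aligned it from the camera first; the final clip check was by pixel values, since my 10 picture views were used up.

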